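# Cool, unlatch and hold open the tile drying box

### The job

Turn the control unit's dial back to its blue cool-down mark; then release the drying box's catches by squeezing each one fully shut, the yellow one first and the green one after it. Then take the red post of the blue gate, swing the gate out past its click-stop until it stands wide open, about square to the box front, and finish while still holding it open by the post: do not let go. Leave the crocodile brush rest, the brush cup and the loose tile where they are.

Things in the scene. Friction and masses are not known exactly. Their poses are not given: they have to be found in the camera images.
- control: Black control unit fixed on the bench, 110 x 110 x 50 mm, origin under its centre. The dial's axis is upright through its centre. White ticks every 0.4 rad around the dial, one blue thicker tick (the cool-down mark).
- dial (a joint): Grey dial on the control unit: a bar grip 46 mm long, 14 mm thick, 32 mm tall on a disc of 48 mm. Value in rad, grows clockwise seen from above, 0 to 3.6; friction-held (about 0.03 N m), stays where left. At value 0 the white line on the bar's top points along the control unit's -x axis; at 1.2 it points at the blue mark. It starts above 1.2.
- dial_grip (a point): Point on the dial's axis 31 mm above the dial's underside (87 mm above the bench), at the height to grip the bar; bar top is 7 mm higher. Its x axis runs along the bar and turns with the dial.
- box: Plywood tile drying box fixed on the bench, 200 deep x 292 wide x 130 mm tall, flat top at 130 mm. Origin on the bench under the middle of the gate; its -x axis points out of the front (the gate side), +y towards the gate's hinge.
- yellow (a joint): Travel of the yellow squeeze catch's sliding tab, m: 0 latched, 0.014 squeezed fully (stop). Friction-held with about 4 N; it stays where left. The tab moves along the catch's -y towards its fixed grey block. Its steel hook holds the gate until squeezed more than 8 mm; count it released from 11 mm. The yellow and green catches may stand in either order.
- yellow_grip (a point): Fixed point on the yellow catch, 26 mm above the box top, axes as the box's: the middle between the outer faces of tab and grey block when fully squeezed (34 mm apart along y). Latched, the grey block's outer face is at y = -17 mm and the yellow tab's outer face at y = +31 mm from this point; tab and block are 22 mm in x and their tops stand 38 mm over the box top; the catch's base plate is 3 mm thick. The hook bar runs from the tab to -x over the gate.
- green (a joint): Travel of the green squeeze catch's tab, exactly like yellow.
- green_grip (a point): Fixed point on the green catch, exactly like yellow_grip.
- gate_swing (a joint): Angle of the blue gate, rad: 0 shut, grows as it opens clockwise seen from above about its upright hinge, stop at 1.75. A spring draws it shut (0.07 N m when shut, 0.34 N m at 1.5 rad, that is 1.8 N at the post) and a sprung click-stop resists at about 0.7 to 0.9 rad (roughly 0.6 N m, 3.5 N at the post, on top of the spring). Let go, it falls back to about 1.1 rad or fully shut. It reads less than 0.05 while a catch is latched.
- gate_hinge (a point): Point on the gate's hinge axis, 150 mm above the bench, fixed; axes as the box's.
- post_grip (a point): Point to grip on the axis of the red upright post, 150 mm above the bench. The post is a 16 mm round bar that stands 45 mm in front of the gate's middle plane, 180 mm along the gate from the hinge (at [-45, -180] mm from gate_hinge in the box's axes when shut), top at 172 mm; two steel arms join it to the gate, the upper one's top at 105 mm. The gate is 12 mm thick, its top at 128 mm, with two steel ears up to 156 mm. Moves and turns with the gate.
- gate: The blue gate with its red post and ears, one rigid part, 276 mm wide; its origin lies on the hinge axis at bench height. Shut, its axes are the box's.
- croc_rest: Loose blue ceramic crocodile brush rest, 125 x 34 x 34 mm, origin under its middle. Leave alone.
- brush_cup: Loose white ceramic cup, 72 mm wide, 90 mm tall, with brushes up to 200 mm, origin under its centre. Leave alone.
- tile: Loose square tile 100 x 100 x 10 mm, origin under its centre. Leave alone.
Not all that is in view belongs to the job. What is meant by the control is not orange, and is the larger of those in its own colour.

How it is judged:
On the way, in this order (a step that is already met when the one before it is completed fails the run):
1. the dial is turned back to the blue mark (value of joint dial between 1.05 and 1.35 rad and velocity of joint dial between -0.1 and 0.1 rad/s), for 0.2 s.
2. the yellow catch is squeezed (value of joint yellow above 0.011 m), for 0.1 s.
3. the green catch is squeezed (value of joint green above 0.011 m), for 0.1 s.
4. the gate is swung past its click-stop (value of joint gate_swing above 1.15 rad), for 0.1 s.
At the end, for the whole second after the job is handed in: The robot holds the gate still, at more than 1.35 rad open, with its fingers at the red post (pressing on it with more than 1 N, the grasp point within 60 mm of post_grip); both catches are still squeezed by more than 11 mm and the dial is within 0.15 rad of the blue mark (1.2 rad) (value of joint gate_swing above 1.35 rad and velocity of joint gate_swing between -0.15 and 0.15 rad/s and contact force between the fingers and gate above 1 N and distance between the grasp point and post_grip below 0.06 m and value of joint each of yellow, green above 0.011 m and value of joint dial between 1.05 and 1.35 rad); the arm keeps its last pose, push and grip.
It fails at once if the green catch is squeezed before the yellow one (value of joint green above 0.006 m and value of joint yellow below 0.008 m).
It fails at once if the brush rest is moved or tipped (distance of croc_rest from where it was at the start of the episode above 0.03 m or angle between croc_rest's own z axis and vertical above 0.4 rad).
It fails at once if the brush cup is moved or tipped (distance of brush_cup from where it was at the start of the episode above 0.03 m or angle between brush_cup's own z axis and vertical above 0.4 rad).
It fails at once if the loose tile is moved or tipped (distance of tile from where it was at the start of the episode above 0.03 m or angle between tile's own z axis and vertical above 0.4 rad).
It also fails if it takes over 72 s, if anything falls off the work surface, if the arm or the gripper's body presses on something with over 40 N, if the wrist force passes 120 N, or if a joint passes its speed limit or range.

### The arm

A 6-joint arm with a two-finger parallel gripper is mounted at the origin on the work surface. World frame = base frame: x ahead of the robot, y to its left, z up, the work surface at z = 0. Lengths are in m, angles in rad, forces in N, time in s.
With the tool pointing down it reaches from about 0.4 to 0.925 m from the base axis. Payload 3.4 kg.
Tool frame: the origin (TCP) lies between the finger pads; the fingertips stand bot.nose_length ahead of it and the grasp point (between the pads) lies 6 mm ahead of it (bot.nose_length is the distance from the TCP to the fingertips, in m); z points along the fingers, y is the direction in which the jaws open and shut (so a half turn about z gives the same grasp; the last joint's range is limited). The gripper opens to 85 mm and grips with 20 to 120 N. Pads are 22 mm wide; open, the fingers measure 114 mm over their backs; the gripper's body (76 mm by 85 mm) begins 54 mm behind the grasp point. The pads swing forward as they close: fully open they stand 13 mm farther back than shut.
Start: joints at [1.075, 0.307, 1.506, -0, 1.328, -0.073], TCP at [0.236, 0.524, 0.256] pointing down, gripper open.
Joint ranges: [-3.12, 3.12], [-1.05, 2.28], [0.14, 2.33], [-1.42, 4.57], [0.1, 2.73], [-2.68, 2.68]. Speed limits (rad/s): [2.57, 2.57, 3.14, 3.14, 3.14, 3.14].

### API

Orientations are given as a unit quaternion [x, y, z, w].
In Python, from rig import monitor, vision, order, bot gives the robot as it stands.
- The arm moves only by the tool play_rows, never from a script. Its argument "plan" is a list of rows, each a list of 7 numbers: the shift along the tool's x, y, z in m, then the turn, a rotation vector about the tool's x, y, z in degrees, then the finger opening in m, from 0 to 0.0854. In form: [[tx, ty, tz, rx, ry, rz, hand], ...]. A call has exactly 8 rows; each row shifts and turns the pose as measured when the row begins, along the tool's axes as they then stand; what a row does not reach is not made up. A row lasts 1/8 s, in which the tool goes at most 62.5 mm and 10.7 degrees, less where a joint would pass 70% of its speed; a pose out of reach is approached as far as the arm can. A call with a gripper value outside its range is refused whole. The fingers move at their own pace and stop on an object; the grip force is fixed at half the most. Time passes only in rows, so rows that do not move let the fingers close, or fill a call up. It gives the time, the measured TCP pose, the force and the opening at its end, in the units of the state.
- monitor.observe(): the state, without advancing time (a new reading comes with each control period).
- vision.capture(name): name is "side" or "top"; returns the picture (400x640x3 uint8, red, green, blue); there is no depth.
- vision.camera_model(name): a dict with "fx", "fy", "cx", "cy" (pixels), "position" and "attitude" of the camera in the world. Camera axes: x right, y up, looking along -z (the intrinsics and any distortion apply to the point x, -y, -z); pixel columns grow to the right and rows downward; lengths in m; the calibration is good to about 2 mm. A picture is of the moment at which its call begins. camera_model takes no time and is no camera call.
- order.close_job(): hands the job in, once; it reports no verdict.
The state is a dict: "time_s": time; "joint_pos": joint angles; "joint_velocities": joint speeds; "tau": joint torques, N m; "eef_pos": TCP position; "eef_rot": TCP orientation; "force": force on the tool from outside, world axes, zero at the start; "ft_torque": the same for the moment, N m; "grip_width": finger opening in m.
Only numpy, scipy, OpenCV 4.12 (cv2) and the standard library are available. Lean on these libraries where they do the work, as an engineer would, in place of code of your own. Each camera call takes 0.05 s, during which the arm holds its last target.

## Working session

There is one attempt and no reset: what is moved stays moved. The work goes in short steps, Python scripts to look and compute and a tool call to move; the robot and the scene stay as the last step left them, time stands still between calls to the robot, and variables do not carry over. Pictures are saved under pics/ and viewed, and the job is handed in when it is done.

Besides the shell and the picture viewer there is one more tool, called after "Emit:" as name(argument=value, ...) on one line, values as JSON. play_rows: Moves the arm, as the interface text tells. Its arguments: {"type":"object","properties":{"plan":{"type":"array","items":{"type":"array","items":{"type":"number"}}}},"required":["plan"]}

```bash
ls; mkdir -p pics
python3 - <<'E'
from rig import monitor, vision, order, bot
import cv2, json
print(monitor.observe()); print(bot.nose_length)
for n in ("side","top"):
    im=vision.capture(n); cv2.imwrite(f"pics/{n}0.png",im[:,:,::-1]); print(n,vision.camera_model(n))
E
```

```text
pics
{'time_s': 0.0, 'joint_pos': array([ 1.07448493e+00,  3.07584043e-01,  1.50768044e+00,  1.28948220e-05,
        1.32837139e+00, -7.34928919e-02]), 'joint_velocities': array([ 0.00195631, -0.00085559, -0.00073287,  0.00051497,  0.00143573,
        0.00080599]), 'tau': array([-5.96859936e-04, -4.57551420e+01, -2.51915985e+01, -2.02102160e-04,
        1.32844897e-02, -5.61882231e-06]), 'eef_pos': array([0.23565011, 0.52379213, 0.25537198]), 'eef_rot': array([ 2.09839395e-01,  9.77735335e-01, -9.78672072e-04, -2.93143183e-04]), 'force': array([0.09654388, 0.43492438, 0.26942102]), 'ft_torque': array([ 0.04403593,  0.00260811, -0.0237482 ]), 'grip_width': 0.08539749578047615}
0.025
side {'fx': 510.6361399449676, 'fy': 510.6361399449676, 'cx': 315.54940358341275, 'cy': 202.83798735904722, 'position': array([ 0.01917654, -1.2537225 ,  1.12386273]), 'attitude': array([ 0.45182576, -0.07834592, -0.12976712,  0.8791336 ])}
top {'fx': 395.34982263362775, 'fy': 395.34982263362775, 'cx': 319.80995257649573, 'cy': 204.6174580470627, 'position': array([0.34072478, 0.06073378, 1.14636015]), 'attitude': array([ 0.02290028, -0.04095175, -0.69693429,  0.71559844])}
```

View pics/side0.png

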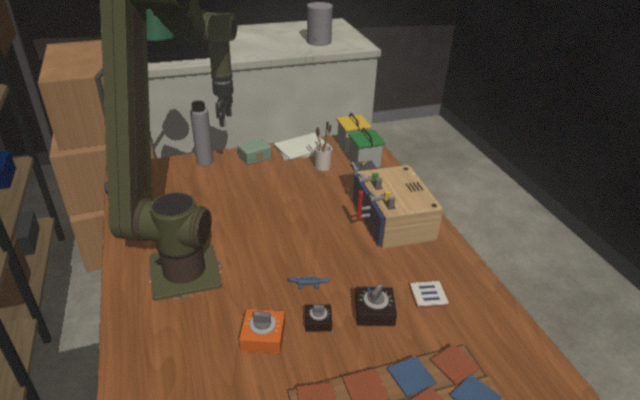

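View pics/top0.png

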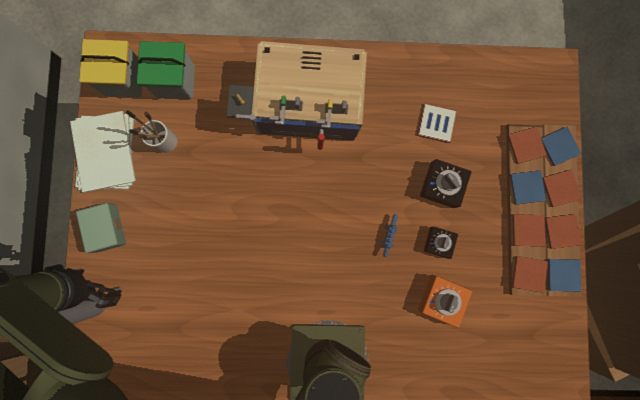

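Three dial units appear in the top view: large black (446,184), small black (441,242) and orange (447,300). The control is not orange and is the larger of its colour, so it is the one at (446,184). I'll confirm that in enlarged crops.

```bash
cat > h.py <<'E'
import numpy as np, cv2
from scipy.spatial.transform import Rotation as R
from rig import vision
def cam(n):
    m=vision.camera_model(n); return m
def proj(n,P):
    m=cam(n); p=R.from_quat(m['attitude']).inv().apply(np.atleast_2d(P)-m['position'])
    return np.c_[m['cx']+m['fx']*p[:,0]/-p[:,2], m['cy']-m['fy']*p[:,1]/-p[:,2]]
def ray(n,uv):
    m=cam(n); d=np.array([(uv[0]-m['cx'])/m['fx'],-(uv[1]-m['cy'])/m['fy'],-1.])
    return m['position'],R.from_quat(m['attitude']).apply(d)
def atz(n,uv,z):
    o,d=ray(n,uv); return o+d*(z-o[2])/d[2]
def crop(src,x0,y0,x1,y1,s,out):
    im=cv2.imread(src)[y0:y1,x0:x1]; cv2.imwrite(out,cv2.resize(im,None,fx=s,fy=s,interpolation=cv2.INTER_CUBIC))
E
python3 - <<'E'
from h import *
crop('pics/top0.png',410,150,480,260,7,'pics/c1.png') if 0 else crop('pics/top0.png',410,150,480,210,10,'pics/c1.png')
crop('pics/top0.png',225,35,375,155,5,'pics/c2.png')
crop('pics/side0.png',340,160,445,250,7,'pics/c3.png')
crop('pics/side0.png',290,265,400,335,7,'pics/c4.png')
E
```

```text
(no output)
```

View pics/c1.png

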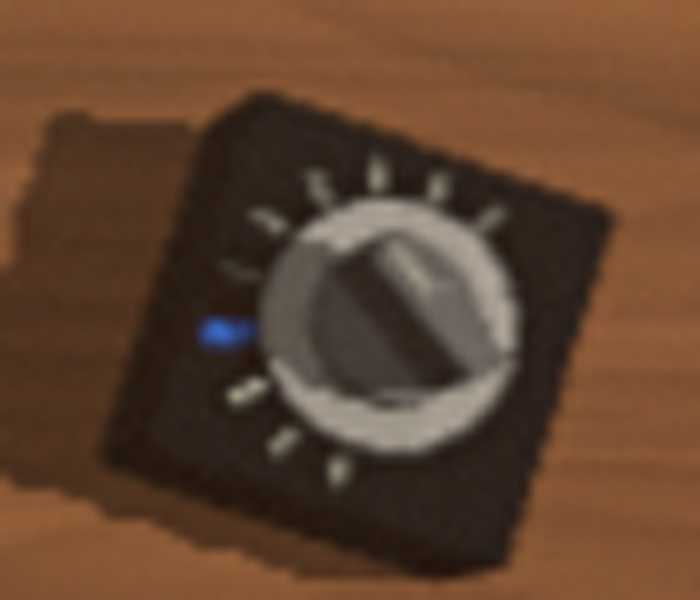

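View pics/c2.png

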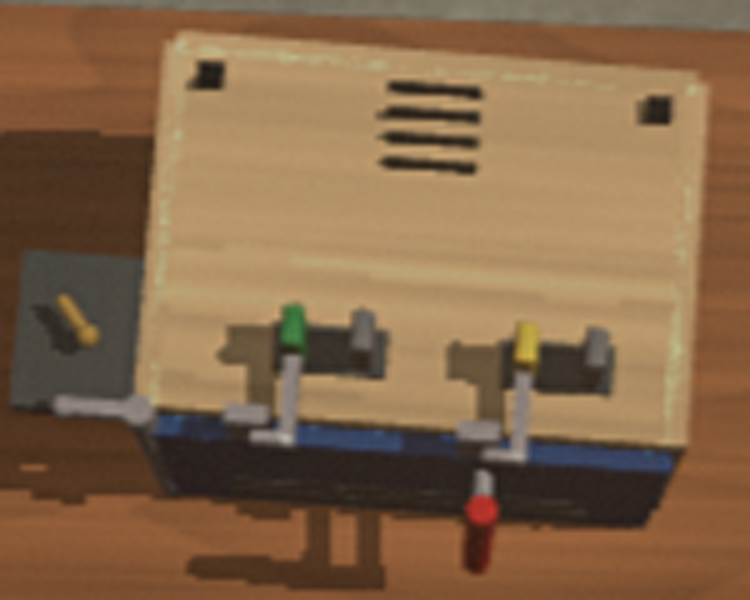

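View pics/c3.png

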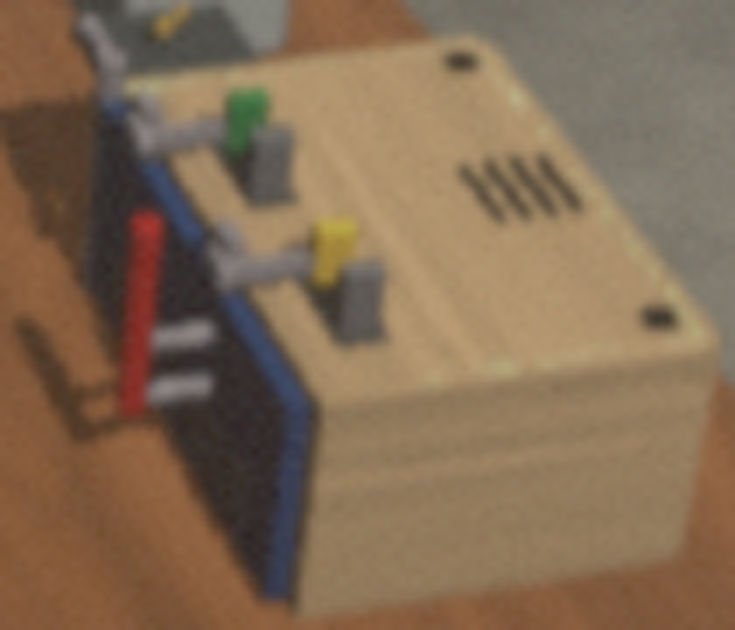

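View pics/c4.png

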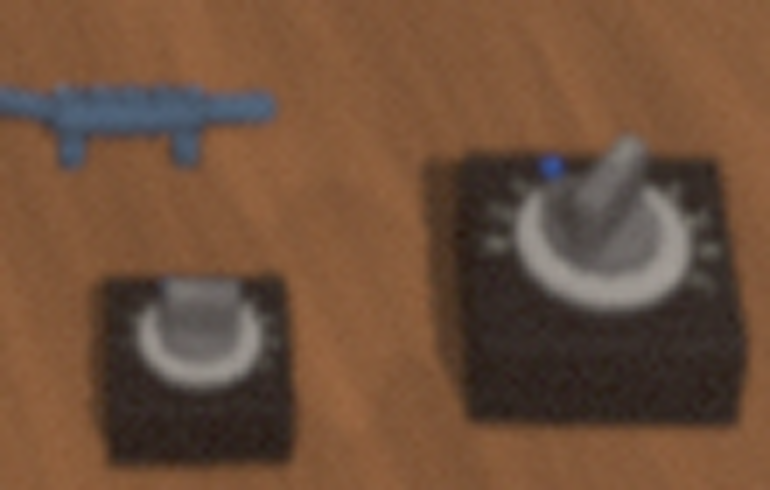

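The crops show the large black unit at (446,184) with its blue tick at px (432.8,183). The line on the bar points up-left, between the 2.0 and 2.4 ticks. The yellow catch is nearer the post and the green one nearer the hinge. Next I'll measure these.

```bash
cat >> h.py <<'E'
def tri(uvt,uvs):
    a,d=ray('top',uvt); b,e=ray('side',uvs)
    d=d/np.linalg.norm(d); e=e/np.linalg.norm(e)
    A=np.c_[d,-e]; s=np.linalg.lstsq(A,b-a,rcond=None)[0]
    p,q=a+d*s[0],b+e*s[1]; return (p+q)/2,np.linalg.norm(p-q)
E
python3 - <<'E'
from h import *
np.set_printoptions(precision=4,suppress=True)
T=np.array([(338,472),(285,442),(247,392),(228,332),(238,268),(268,220),(320,190),(378,175),(440,185),(495,215)])/10+[410,150]
P=np.array([atz('top',t,.05) for t in T])[:,:2]
A=np.c_[2*P,np.ones(len(P))]; s=np.linalg.lstsq(A,(P**2).sum(1),rcond=None)[0]; c=s[:2]; print('dial c',c,'r',np.sqrt(s[2]+c@c))
ang=np.unwrap(np.arctan2(*(P-c).T[::-1])); k=np.arange(10)*.4
print('ang+val (const)',ang+k); a0=np.mean(ang+k); print('a0',a0)
# bar top
b1=atz('top',(410+39.5,150+23.7),.094);b2=atz('top',(410+50,150+36),.094); print('bar ends',b1,b2,(b1+b2)/2)
d=(b1-b2)[:2]; print('line world ang',np.arctan2(d[1],d[0]),'value',(a0-np.arctan2(d[1],d[0]))%(2*np.pi))
def t2(x,y):return (225+x/5,35+y/5)
def s3(x,y):return (340+x/7,160+y/7)
for n,(x,y) in dict(bl=(178,35),br=(708,75),fr=(687,445),fl=(140,408)).items(): print(n,atz('top',t2(x,y),.13))
for n,z,(x,y) in [('ytab',.168,(527,331)),('yblk',.168,(597,338)),('gtab',.168,(294,313)),('gblk',.168,(364,320)),('post',.172,(482,508)),('eary',.156,(478,430)),('earg',.156,(246,412))]: print(n,atz('top',t2(x,y),z))
for n,t,s in [('ytab',(527,331),(336,227)),('gtab',(294,313),(250,96)),('yblk',(597,338),(362,270)),('post',(482,508),(147,218)),('br',(708,75),(718,345)),('fr',(687,445),(310,403))]: print(n,*tri(t2(*t),s3(*s)))
E
```

```text
dial c [ 0.5125 -0.3282] r 0.04429019788452307
ang+val (const) [2.8207 2.8304 2.8299 2.8299 2.8144 2.8468 2.8498 2.8481 2.8373 2.8414]
a0 2.834860508212759
bar ends [ 0.5305 -0.3152  0.094 ] [ 0.4976 -0.3437  0.094 ] [ 0.514  -0.3294  0.094 ]
line world ang 0.7152377676990088 value 2.11962274051375
bl [0.8647 0.205  0.13  ]
br [ 0.8534 -0.0792  0.13  ]
fr [ 0.6497 -0.0711  0.13  ]
fl [0.66  0.217 0.13 ]
ytab [0.6949 0.0165 0.168 ]
yblk [ 0.6925 -0.0193  0.168 ]
gtab [0.7002 0.1353 0.168 ]
gblk [0.6977 0.0996 0.168 ]
post [0.6011 0.0373 0.172 ]
eary [0.6461 0.04   0.156 ]
earg [0.6516 0.1589 0.156 ]
ytab [0.6938 0.0169 0.1667] 0.00306247318009981
gtab [0.699  0.1355 0.1677] 0.002509505102516019
yblk [ 0.6914 -0.019   0.1662] 0.003365214495900171
post [0.6014 0.0371 0.1748] 0.0020220577743700167
br [ 0.8516 -0.0787  0.1323] 0.0011909260006756162
fr [ 0.6463 -0.0699  0.1342] 0.004230289053865069
```

```bash
cat >> h.py <<'E'
from rig import monitor
def st(q=False):
    s=monitor.observe(); r=R.from_quat(s['eef_rot']); m=r.as_matrix()
    print('t %.2f pos %s  xang %.1f yang %.1f tilt %.2f | F %s M %s grip %.4f j %s'%(s['time_s'],np.round(s['eef_pos'],4),np.degrees(np.arctan2(m[1,0],m[0,0])),np.degrees(np.arctan2(m[1,1],m[0,1])),np.degrees(np.arccos(-m[2,2])),np.round(s['force'],1),np.round(s['ft_torque'],2),s['grip_width'],np.round(s['joint_pos'],2)))
    return s
def plan(wps,hand,rows=8,maxd=.055,maxa=9.5):
    """wps: list of (x,y,z,yang_deg): TCP pose with tool down, tool y at yang. print rows"""
    s=monitor.observe(); p=s['eef_pos'].copy(); r=R.from_quat(s['eef_rot']); out=[]
    for x,y,z,ya in wps:
        t=np.radians(ya); Y=np.array([np.cos(t),np.sin(t),0]); Z=np.array([0,0,-1.]); X=np.cross(Y,Z)
        rt=R.from_matrix(np.c_[X,Y,Z]); q=np.array([x,y,z])
        D=q-p; dr=(r.inv()*rt).as_rotvec(); n=int(max(1,np.ceil(np.linalg.norm(D)/maxd),np.ceil(np.degrees(np.linalg.norm(dr))/maxa)))
        for i in range(n):
            sh=r.inv().apply(D/n); out.append(np.r_[np.round(sh,4),np.round(np.degrees(dr/n),2),hand]); r=r*R.from_rotvec(dr/n)
        p=q;r=rt
    print(len(out),'rows')
    for o in out: print([float(v)+0 for v in o])
E
python3 - <<'E'
from h import *
np.set_printoptions(precision=4,suppress=True)
st()
print('cup',atz('top',(152,132),.09),'croc',atz('top',(391,235),.03),'tile',atz('top',(437,123),.01))
print(np.degrees([.715-np.pi/2,.715+np.pi/2,1.635-np.pi/2,1.635+np.pi/2]))
plan([(.40,.22,.256,24),(.46,-.06,.25,-30),(.513,-.329,.16,-49)],.085)
E
```

```text
t 0.10 pos [0.2357 0.5238 0.2554]  xang 155.8 yang 65.8 tilt 0.11 | F [-0.4  0.4  0.6] M [ 0.   -0.03 -0.04] grip 0.0858 j [ 1.07  0.31  1.51 -0.    1.33 -0.07]
cup [0.6209 0.4926 0.09  ] croc [ 0.3615 -0.1702  0.03  ] tile [ 0.6966 -0.3084  0.01  ]
[-49.0335 130.9665   3.6786 183.6786]
19 rows
[-0.0392, -0.03, 0.0, -0.02, 0.0, 5.97, 0.085]
[-0.0421, -0.0257, 0.0, -0.02, 0.0, 5.97, 0.085]
[-0.0446, -0.0212, 0.0, -0.02, 0.0, 5.97, 0.085]
[-0.0465, -0.0164, -0.0001, -0.02, 0.0, 5.97, 0.085]
[-0.048, -0.0115, -0.0001, -0.02, 0.0, 5.97, 0.085]
[-0.0489, -0.0065, -0.0001, -0.02, 0.0, 5.97, 0.085]
[-0.0493, -0.0013, -0.0001, -0.02, 0.0, 5.97, 0.085]
[-0.0467, -0.0098, 0.001, 0.0, 0.0, 9.0, 0.085]
[-0.0477, -0.0024, 0.001, 0.0, 0.0, 9.0, 0.085]
[-0.0475, 0.0051, 0.001, 0.0, 0.0, 9.0, 0.085]
[-0.0461, 0.0124, 0.001, 0.0, 0.0, 9.0, 0.085]
[-0.0436, 0.0195, 0.001, 0.0, 0.0, 9.0, 0.085]
[-0.04, 0.0261, 0.001, 0.0, 0.0, 9.0, 0.085]
[-0.0344, 0.0301, 0.015, 0.0, 0.0, 3.17, 0.085]
[-0.0327, 0.0319, 0.015, 0.0, 0.0, 3.17, 0.085]
[-0.0309, 0.0337, 0.015, 0.0, 0.0, 3.17, 0.085]
[-0.029, 0.0353, 0.015, 0.0, 0.0, 3.17, 0.085]
[-0.027, 0.0369, 0.015, 0.0, 0.0, 3.17, 0.085]
[-0.0249, 0.0383, 0.015, 0.0, 0.0, 3.17, 0.085]
```

Emit:
play_rows(plan=[[-0.039,-0.03,0,0,0,6,0.085],[-0.042,-0.026,0,0,0,6,0.085],[-0.045,-0.021,0,0,0,6,0.085],[-0.0465,-0.0165,0,0,0,6,0.085],[-0.048,-0.0115,0,0,0,6,0.085],[-0.049,-0.0065,0,0,0,6,0.085],[-0.049,-0.001,0,0,0,6,0.085],[-0.047,-0.01,0.001,0,0,9,0.085]])

```text
time_s: 1.1
eef_pos: [0.4096, 0.1637, 0.2519]
eef_rot: [0.619, 0.786, -0.002, 0.0]
force: [-0.5, 0.1, -0.5]
grip_width: 0.0851
```

Run:
```python
from h import *
st(); plan([(.46,-.06,.25,-25),(.513,-.329,.16,-49)],.085,maxd=.06,maxa=10)
```

```text
t 1.10 pos [0.4096 0.1637 0.2519]  xang 103.6 yang 13.6 tilt 0.24 | F [-0.5  0.1 -0.5] M [-0.03 -0.04  0.  ] grip 0.0851 j [ 0.29  0.12  1.77 -0.    1.25  0.05]
9 rows
[-0.0573, -0.0009, 0.0007, -0.03, 0.05, 9.64, 0.085]
[-0.0567, 0.0087, 0.0006, -0.03, 0.05, 9.64, 0.085]
[-0.0544, 0.0181, 0.0006, -0.03, 0.05, 9.64, 0.085]
[-0.0506, 0.027, 0.0005, -0.03, 0.05, 9.64, 0.085]
[-0.0443, 0.0323, 0.018, 0.0, 0.0, 4.8, 0.085]
[-0.0414, 0.0359, 0.018, 0.0, 0.0, 4.8, 0.085]
[-0.0383, 0.0393, 0.018, 0.0, 0.0, 4.8, 0.085]
[-0.0348, 0.0423, 0.018, 0.0, 0.0, 4.8, 0.085]
[-0.0312, 0.0451, 0.018, 0.0, 0.0, 4.8, 0.085]
```

Emit:
play_rows(plan=[[-0.057,-0.001,0.001,0,0,9.6,0.085],[-0.057,0.009,0.001,0,0,9.6,0.085],[-0.054,0.018,0.001,0,0,9.6,0.085],[-0.05,0.027,0.001,0,0,9.6,0.085],[-0.044,0.032,0.018,0,0,4.8,0.085],[-0.041,0.036,0.018,0,0,4.8,0.085],[-0.038,0.039,0.018,0,0,4.8,0.085],[-0.035,0.042,0.018,0,0,4.8,0.085]])

```text
time_s: 2.1
eef_pos: [0.4967, -0.2892, 0.1751]
eef_rot: [0.927, 0.374, -0.0, 0.002]
force: [0.7, -0.6, 1.0]
grip_width: 0.0848
```

Run:
```python
from h import *
st(); plan([(.513,-.329,.16,-49),(.513,-.329,.093,-49)],.085,maxd=.03,maxa=10)
```

```text
t 2.10 pos [ 0.4967 -0.2892  0.1751]  xang 44.0 yang -46.0 tilt 0.18 | F [ 0.7 -0.6  1. ] M [-0.07 -0.01  0.01] grip 0.0848 j [-0.6   0.38  1.62 -0.    1.14  0.2 ]
5 rows
[-0.0079, 0.0199, 0.0076, 0.08, 0.04, 1.48, 0.085]
[-0.0074, 0.0202, 0.0076, 0.08, 0.04, 1.48, 0.085]
[0.0, 0.0, 0.0223, 0.0, 0.0, 0.0, 0.085]
[0.0, 0.0, 0.0223, 0.0, 0.0, 0.0, 0.085]
[0.0, 0.0, 0.0223, 0.0, 0.0, 0.0, 0.085]
```

Emit:
play_rows(plan=[[-0.008,0.02,0.005,0,0,1.5,0.085],[-0.007,0.02,0.005,0,0,1.5,0.085],[0,0,0.005,0,0,0,0.085],[0,0,0.01,0,0,0,0.085],[0,0,0.01,0,0,0,0.085],[0,0,0,0,0,0,0.085],[0,0,0,0,0,0,0.085],[0,0,0,0,0,0,0.085]])

```text
time_s: 3.1
eef_pos: [0.5127, -0.3275, 0.1368]
eef_rot: [0.937, 0.349, -0.001, -0.001]
force: [0.2, 0.4, 0.5]
grip_width: 0.0851
```

Run:
```python
from h import *
st(); plan([(.513,-.3285,.093,-49)],.085,maxd=.012,maxa=10)
cv2.imwrite('pics/s1.png',vision.capture('side')[:,:,::-1]); crop('pics/s1.png',320,200,430,340,4,'pics/s1c.png')
```

```text
t 3.10 pos [ 0.5127 -0.3275  0.1368]  xang 40.9 yang -49.1 tilt 0.17 | F [0.2 0.4 0.5] M [ 0.04 -0.03  0.02] grip 0.0851 j [-0.64  0.46  1.59 -0.    1.1   0.22]
4 rows
[-0.0001, 0.0003, 0.0109, -0.04, 0.02, -0.02, 0.085]
[-0.0001, 0.0003, 0.0109, -0.04, 0.02, -0.02, 0.085]
[-0.0001, 0.0003, 0.0109, -0.04, 0.02, -0.02, 0.085]
[-0.0001, 0.0003, 0.0109, -0.04, 0.02, -0.02, 0.085]
```

View pics/s1c.png

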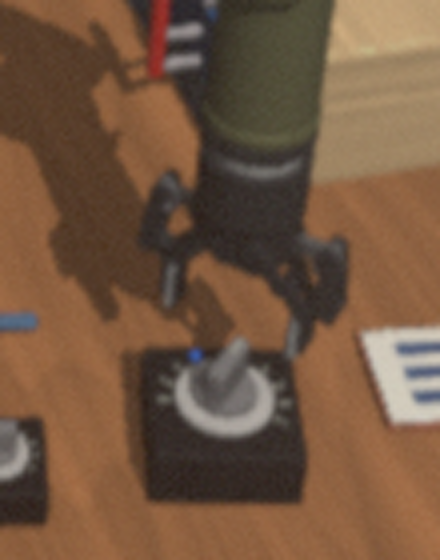

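The fingers straddle the bar, with the tips at crop (170,290) and (295,345) and the bar at (228,365) between them. I'll descend and close.

Emit:
play_rows(plan=[[0,0,0.015,0,0,0,0.085],[0,0,0.015,0,0,0,0.085],[0,0.001,0.012,0,0,0,0.085],[0,0,0,0,0,0,0.06],[0,0,0,0,0,0,0.03],[0,0,0,0,0,0,0.005],[0,0,0,0,0,0,0.005],[0,0,0,0,0,0,0.005]])

```text
time_s: 4.15
eef_pos: [0.5121, -0.3274, 0.0918]
eef_rot: [0.937, 0.349, -0.002, -0.002]
force: [-0.1, -0.8, -4.9]
grip_width: 0.0132
```

Run:
```python
from h import *
st()
```

```text
t 4.15 pos [ 0.5121 -0.3274  0.0918]  xang 40.9 yang -49.1 tilt 0.35 | F [-0.1 -0.8 -4.9] M [-0.34 -0.28 -0.01] grip 0.0132 j [-0.64  0.51  1.63 -0.    1.    0.22]
```

Emit:
play_rows(plan=[[0,0,0,0,0,-8,0.005],[0,0,0,0,0,-8,0.005],[0,0,0,0,0,-8,0.005],[0,0,0,0,0,-8,0.005],[0,0,0,0,0,-8,0.005],[0,0,0,0,0,-8,0.005],[0,0,0,0,0,-3,0.005],[0,0,0,0,0,0,0.005]])

```text
time_s: 5.15
eef_pos: [0.5129, -0.3277, 0.0918]
eef_rot: [0.685, 0.729, -0.0, -0.001]
force: [-0.6, -0.2, -0.8]
grip_width: 0.0132
```

Run:
```python
from h import *
st()
```

```text
t 5.15 pos [ 0.5129 -0.3277  0.0918]  xang 93.5 yang 3.5 tilt 0.15 | F [-0.6 -0.2 -0.8] M [-0.01  0.01  0.05] grip 0.0132 j [-0.64  0.51  1.63  0.    1.   -0.7 ]
```

Emit:
play_rows(plan=[[0,0,0,0,0,0,0.03],[0,0,0,0,0,0,0.06],[0,0,0,0,0,0,0.085],[0,0,-0.03,0,0,0,0.085],[0,0,-0.05,0,0,0,0.085],[0,0,-0.05,0,0,0,0.085],[0,0,-0.03,0,0,0,0.085],[0.02,0,0,0,0,-5,0.085]])

```text
time_s: 6.15
eef_pos: [0.5131, -0.3098, 0.2576]
eef_rot: [0.654, 0.757, -0.0, 0.0]
force: [0.3, 1.5, -0.7]
grip_width: 0.0849
```

Run:
```python
from h import *
st(); plan([(.55,-.17,.24,45),(.6934,-.0084,.24,87.5)],.085,maxd=.06,maxa=10)
cv2.imwrite('pics/s2.png',vision.capture('side')[:,:,::-1]); crop('pics/s2.png',340,265,400,335,7,'pics/s2c.png')
cv2.imwrite('pics/t2.png',vision.capture('top')[:,:,::-1]); crop('pics/t2.png',400,140,490,220,7,'pics/t2c.png')
```

```text
t 6.15 pos [ 0.5131 -0.3098  0.2576]  xang 98.4 yang 8.4 tilt 0.02 | F [ 0.3  1.5 -0.7] M [-0.03 -0.04 -0.02] grip 0.0849 j [-0.61  0.34  1.45 -0.    1.35 -0.76]
9 rows
[0.0332, 0.0142, 0.0044, 0.0, 0.01, -9.16, 0.085]
[0.0305, 0.0193, 0.0044, 0.0, 0.01, -9.16, 0.085]
[0.0271, 0.0239, 0.0044, 0.0, 0.01, -9.16, 0.085]
[0.0229, 0.0279, 0.0044, 0.0, 0.01, -9.16, 0.085]
[0.0026, 0.0431, 0.0, 0.0, 0.0, -8.5, 0.085]
[-0.0038, 0.043, 0.0, 0.0, 0.0, -8.5, 0.085]
[-0.0101, 0.042, 0.0, 0.0, 0.0, -8.5, 0.085]
[-0.0162, 0.04, 0.0, 0.0, 0.0, -8.5, 0.085]
[-0.022, 0.0372, 0.0, 0.0, 0.0, -8.5, 0.085]
```

View pics/s2c.png

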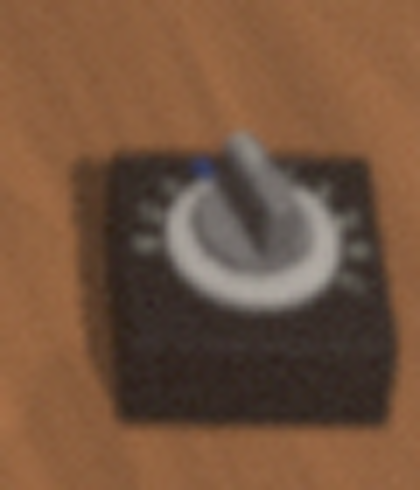

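View pics/t2c.png

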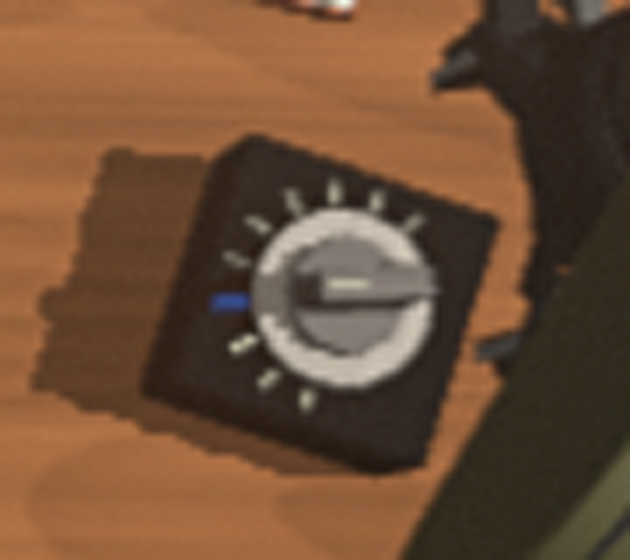

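The bar now lies along the line to the blue tick: line px about (446–453,181), blue tick at (433,183). I'll check the value numerically.

Run:
```python
from h import *
f=lambda x,y:atz('top',(400+x/7,140+y/7),.094)
for a,b in [((323,286),(437,291)),((325,287),(368,288)),((318,274),(425,274)),((320,300),(437,293))]:
    d=(f(*a)-f(*b)); print(2.835-np.arctan2(d[1],d[0]))
print(f(380,288))
c=np.array([.5125,-.3282])
for v in (1.05,1.2,1.35):
    a=2.835-v; e=np.array([np.cos(a),np.sin(a)])*.023
    print(v,(proj('top',[np.r_[c+e,.094],np.r_[c-e,.094]])-[400,140])*7)
```

```text
1.2788619109802786
1.2582352556079888
1.2348281340216873
1.1754397014611788
[ 0.51042173 -0.3281561   0.094     ]
1.05 [[322.63858419 293.5096381 ]
 [437.42022356 271.89884065]]
1.2 [[321.38174423 284.74702896]
 [438.70724457 280.64417287]]
1.35 [[321.44437311 275.94329032]
 [438.67887236 289.44050359]]
```

The dial value comes out at about 1.20 from the jaw angle and 1.18–1.28 from pixels. Both are inside the window, so I'll go on to the yellow catch.

Emit:
play_rows(plan=[[0.033,0.014,0.004,0,0,-9.2,0.085],[0.0305,0.0195,0.004,0,0,-9.2,0.085],[0.027,0.024,0.004,0,0,-9.2,0.085],[0.023,0.028,0.004,0,0,-9.2,0.085],[0.0025,0.043,0,0,0,-8.5,0.085],[-0.004,0.043,0,0,0,-8.5,0.085],[-0.01,0.042,0,0,0,-8.5,0.085],[-0.016,0.04,0,0,0,-8.5,0.085]])

```text
time_s: 7.25
eef_pos: [0.6606, -0.034, 0.2323]
eef_rot: [0.084, 0.996, -0.0, -0.007]
force: [0.1, 0.3, 0.4]
grip_width: 0.0849
```

Run:
```python
from h import *
st(); plan([(.6934,-.0084,.215,87.5)],.085,maxd=.02,maxa=10)
```

```text
t 7.25 pos [ 0.6606 -0.034   0.2323]  xang 170.3 yang 80.3 tilt 0.76 | F [0.1 0.3 0.4] M [-0.    0.   -0.01] grip 0.0849 j [-0.12  0.45  1.34 -0.    1.37 -1.52]
3 rows
[-0.0094, 0.0103, 0.0056, -0.01, -0.25, -2.39, 0.085]
[-0.0098, 0.0099, 0.0057, -0.01, -0.25, -2.39, 0.085]
[-0.0102, 0.0095, 0.0057, -0.01, -0.25, -2.39, 0.085]
```

Emit:
play_rows(plan=[[-0.0095,0.0105,0.005,0,-0.2,-2.4,0.085],[-0.01,0.01,0.005,0,-0.2,-2.4,0.085],[-0.01,0.0095,0.005,0,-0.2,-2.4,0.085],[0,0,0,0,0,0,0.085],[0,0,0,0,0,0,0.085],[0,0,0,0,0,0,0.085],[0,0,0,0,0,0,0.085],[0,0,0,0,0,0,0.085]])

```text
time_s: 8.25
eef_pos: [0.694, -0.0093, 0.2138]
eef_rot: [0.021, 1.0, -0.001, -0.003]
force: [0.1, 0.1, 0.8]
grip_width: 0.0853
```

Run:
```python
from h import *
st(); plan([(.6934,-.0084,.164,87.5)],.085,maxd=.015,maxa=10)
cv2.imwrite('pics/s3.png',vision.capture('side')[:,:,::-1]); crop('pics/s3.png',330,100,450,260,4,'pics/s3c.png')
```

```text
t 8.25 pos [ 0.694  -0.0093  0.2138]  xang 177.5 yang 87.5 tilt 0.41 | F [0.1 0.1 0.8] M [-0.03 -0.07  0.01] grip 0.0853 j [-0.07  0.5   1.29 -0.    1.36 -1.6 ]
4 rows
[0.0001, 0.0003, 0.0124, -0.03, -0.1, 0.01, 0.085]
[0.0001, 0.0002, 0.0124, -0.03, -0.1, 0.01, 0.085]
[0.0001, 0.0002, 0.0124, -0.03, -0.1, 0.01, 0.085]
[0.0001, 0.0002, 0.0124, -0.03, -0.1, 0.01, 0.085]
```

View pics/s3c.png

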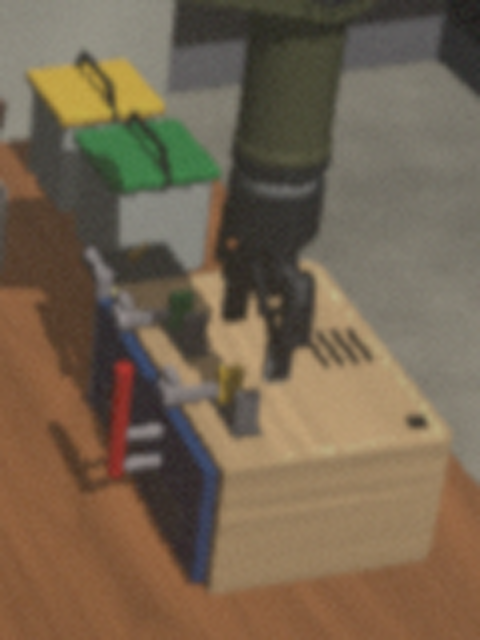

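Run:
```python
from h import *
y=np.array([.044,.999,0]);c=np.array([.694,-.0093,.2138])
for dz in (-.025,-.012): print((proj('side',[c-.0427*y+[0,0,dz],c+.0427*y+[0,0,dz]])-[330,100])*4)
```

```text
[[269.733163   393.1308275 ]
 [230.73190466 336.29541339]]
[[271.57358377 379.82427409]
 [232.32743509 323.26095367]]
```

Emit:
play_rows(plan=[[0,0,0.013,0,0,0,0.085],[0,0.0005,0.013,0,0,0,0.085],[0,0.0005,0.012,0,0,0,0.085],[0,0,0.009,0,0,0,0.085],[0,0,0,0,0,0,0.085],[0,0,0,0,0,0,0.085],[0,0,0,0,0,0,0.085],[0,0,0,0,0,0,0.085]])

```text
time_s: 9.3
eef_pos: [0.6935, -0.0082, 0.1628]
eef_rot: [0.021, 1.0, -0.001, -0.004]
force: [1.1, 0.1, -0.3]
grip_width: 0.0851
```

Run:
```python
from h import *
st()
cv2.imwrite('pics/s4.png',vision.capture('side')[:,:,::-1]); crop('pics/s4.png',330,120,430,240,6,'pics/s4c.png')
cv2.imwrite('pics/t4.png',vision.capture('top')[:,:,::-1]); crop('pics/t4.png',225,35,375,155,5,'pics/t4c.png')
```

```text
t 9.30 pos [ 0.6935 -0.0082  0.1628]  xang 177.6 yang 87.6 tilt 0.46 | F [ 1.1  0.1 -0.3] M [-0.01 -0.02  0.04] grip 0.0851 j [-0.07  0.54  1.35 -0.    1.25 -1.6 ]
```

View pics/s4c.png

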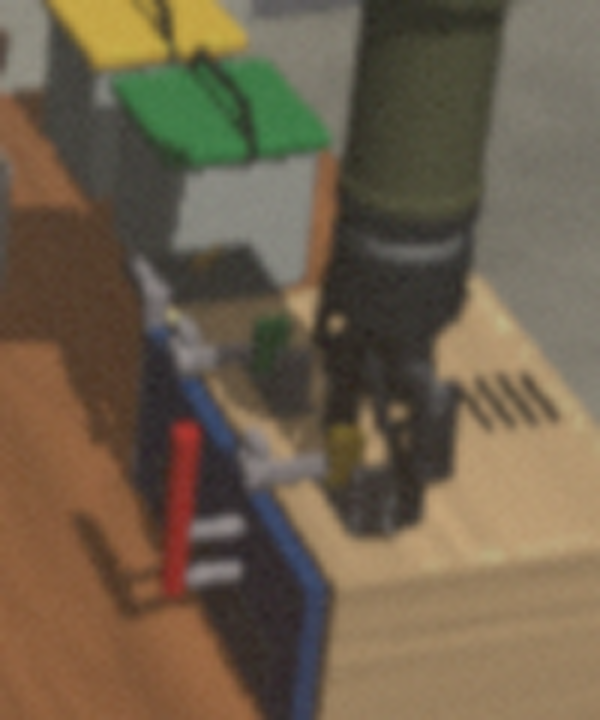

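View pics/t4c.png

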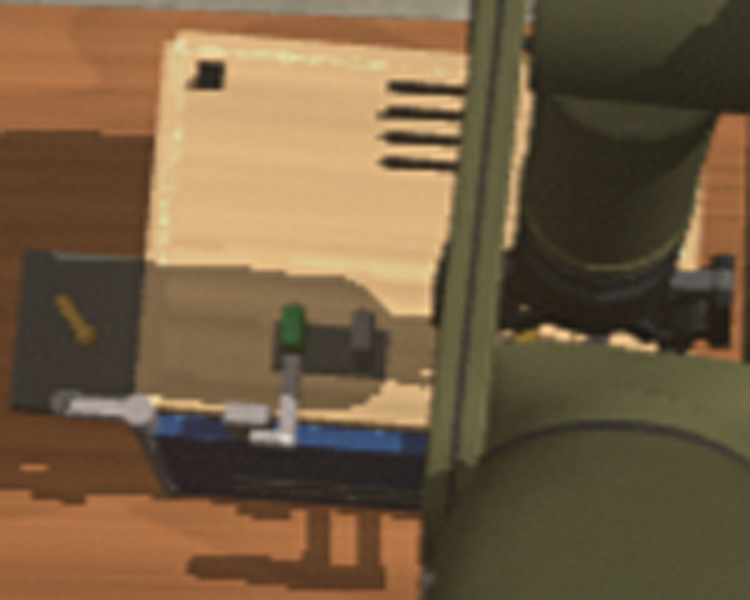

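The fingers straddle the yellow tab and its grey block. Squeezing now.

Emit:
play_rows(plan=[[0,0,0,0,0,0,0.06],[0,0,0,0,0,0,0.05],[0,0,0,0,0,0,0.04],[0,0,0,0,0,0,0.03],[0,0,0,0,0,0,0.02],[0,0,0,0,0,0,0.02],[0,0,0,0,0,0,0.02],[0,0,0,0,0,0,0.02]])

```text
time_s: 10.4
eef_pos: [0.694, -0.0086, 0.1649]
eef_rot: [0.022, 1.0, -0.001, -0.003]
force: [0.3, -0.2, 1.8]
grip_width: 0.0323
```

Run:
```python
from h import *
st()
```

```text
t 10.40 pos [ 0.694  -0.0086  0.1649]  xang 177.5 yang 87.5 tilt 0.31 | F [ 0.3 -0.2  1.8] M [0.99 0.09 0.01] grip 0.0323 j [-0.07  0.54  1.35 -0.    1.26 -1.6 ]
```

Opening reads 32 mm, with 34 mm expected at the stop, so the yellow catch is fully squeezed. I'll release, lift and move to green.

Emit:
play_rows(plan=[[0,0,0,0,0,0,0.05],[0,0,0,0,0,0,0.085],[0,0,0,0,0,0,0.085],[0,0,-0.02,0,0,0,0.085],[0,0,-0.03,0,0,0,0.085],[0,0.03,-0.01,0,0,0,0.085],[0,0.045,0,0,0,0,0.085],[0,0.04,0,0,0,0,0.085]])

```text
time_s: 11.4
eef_pos: [0.6995, 0.1033, 0.225]
eef_rot: [0.024, 1.0, -0.004, -0.003]
force: [0.1, 0.1, -0.5]
grip_width: 0.0848
```

Run:
```python
from h import *
st(); plan([(.6986,.1104,.215,87.5)],.085,maxd=.02,maxa=10)
cv2.imwrite('pics/s5.png',vision.capture('side')[:,:,::-1]); crop('pics/s5.png',330,120,430,240,6,'pics/s5c.png')
```

```text
t 11.40 pos [0.6995 0.1033 0.225 ]  xang 177.2 yang 87.2 tilt 0.60 | F [ 0.1  0.1 -0.5] M [-0.02  0.    0.02] grip 0.0848 j [ 0.09  0.52  1.24 -0.01  1.39 -1.43]
1 rows
[0.0012, 0.0071, 0.0099, -0.47, -0.38, -0.28, 0.085]
```

View pics/s5c.png

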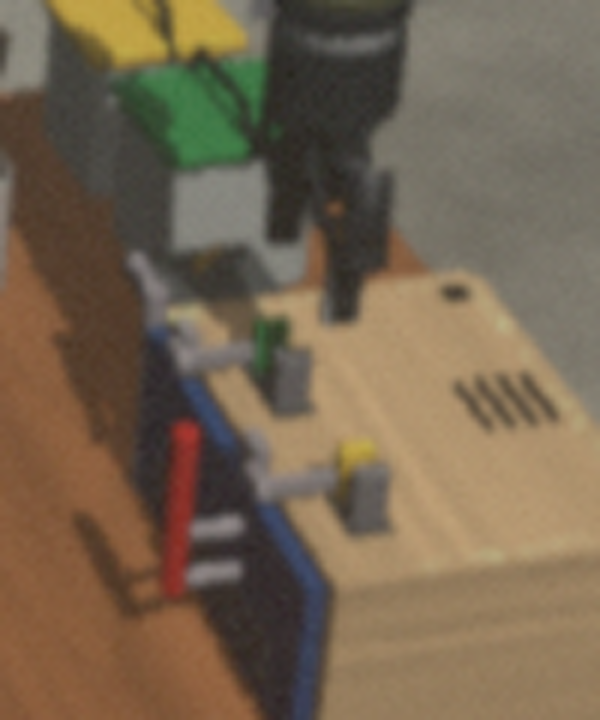

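The yellow tab at crop (355,455) now sits against its grey block, so it is squeezed. Green at (270,345) is still apart from its block.

Emit:
play_rows(plan=[[0.001,0.007,0.01,-0.4,-0.4,-0.3,0.085],[0,0,0,0,0,0,0.085],[0,0,0.015,0,0,0,0.085],[0,0,0.015,0,0,0,0.085],[0,0,0.012,0,0,0,0.085],[0,0,0.007,0,0,0,0.085],[0,0,0,0,0,0,0.085],[0,0,0,0,0,0,0.085]])

```text
time_s: 12.45
eef_pos: [0.6978, 0.1133, 0.1596]
eef_rot: [0.021, 1.0, 0.0, -0.001]
force: [0.1, 0.8, 0.1]
grip_width: 0.0854
```

Run:
```python
from h import *
st()
cv2.imwrite('pics/s6.png',vision.capture('side')[:,:,::-1]); crop('pics/s6.png',330,120,430,240,6,'pics/s6c.png')
```

```text
t 12.45 pos [0.6978 0.1133 0.1596]  xang 177.6 yang 87.6 tilt 0.15 | F [0.1 0.8 0.1] M [-0.06  0.07 -0.07] grip 0.0854 j [ 0.1   0.56  1.33  0.    1.26 -1.43]
```

View pics/s6c.png

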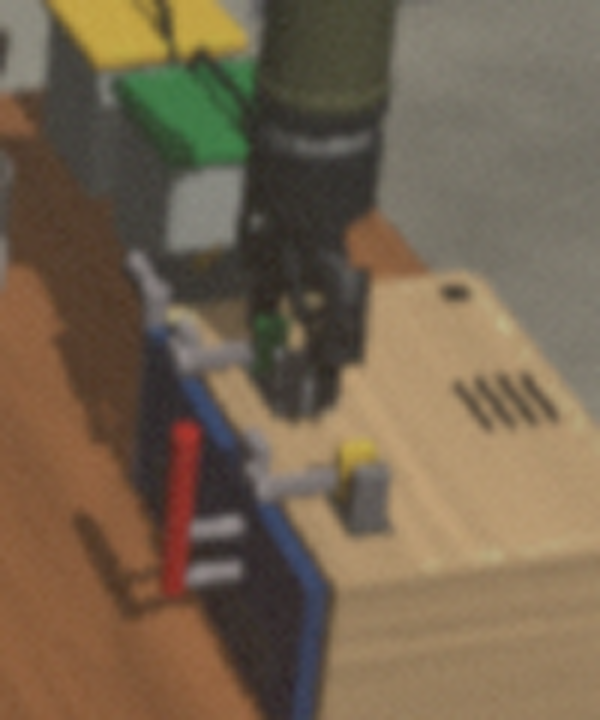

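The fingers straddle the green catch, but I'm about 3 mm high in y and a touch low. I'll correct both, then squeeze.

Emit:
play_rows(plan=[[0,-0.003,-0.003,0,0,0,0.07],[0,0,0,0,0,0,0.06],[0,0,0,0,0,0,0.05],[0,0,0,0,0,0,0.04],[0,0,0,0,0,0,0.03],[0,0,0,0,0,0,0.02],[0,0,0,0,0,0,0.02],[0,0,0,0,0,0,0.02]])

```text
time_s: 13.5
eef_pos: [0.6989, 0.1112, 0.1665]
eef_rot: [0.021, 1.0, 0.002, 0.001]
force: [-1.2, 0.1, 2.5]
grip_width: 0.0316
```

Run:
```python
from h import *
st()
```

```text
t 13.50 pos [0.6989 0.1112 0.1665]  xang 177.6 yang 87.6 tilt 0.27 | F [-1.2  0.1  2.5] M [ 0.85  0.11 -0.04] grip 0.0316 j [ 0.1   0.55  1.32  0.    1.26 -1.43]
```

Emit:
play_rows(plan=[[0,0,0,0,0,0,0.05],[0,0,0,0,0,0,0.085],[0,0,0,0,0,0,0.085],[0,0,-0.025,0,0,0,0.085],[0,0,-0.03,0,0,0,0.085],[0.02,-0.02,-0.01,0,0,0,0.085],[0.035,-0.025,0,0,0,0,0.085],[0.03,-0.02,0,0,0,0,0.085]])

```text
time_s: 14.5
eef_pos: [0.6111, 0.0469, 0.2308]
eef_rot: [0.019, 1.0, -0.002, 0.001]
force: [0.4, -0.4, -0.9]
grip_width: 0.0849
```

Run:
```python
from h import *
st(); plan([(.6011,.0373,.225,87.5)],.085,maxd=.02,maxa=10)
cv2.imwrite('pics/s7.png',vision.capture('side')[:,:,::-1]); crop('pics/s7.png',330,120,430,240,6,'pics/s7c.png')
```

```text
t 14.50 pos [0.6111 0.0469 0.2308]  xang 177.8 yang 87.8 tilt 0.19 | F [ 0.4 -0.4 -0.9] M [-0.01  0.    0.03] grip 0.0849 j [ 0.01  0.38  1.46 -0.    1.3  -1.52]
1 rows
[0.0096, -0.01, 0.0058, -0.17, 0.08, 0.32, 0.085]
```

View pics/s7c.png

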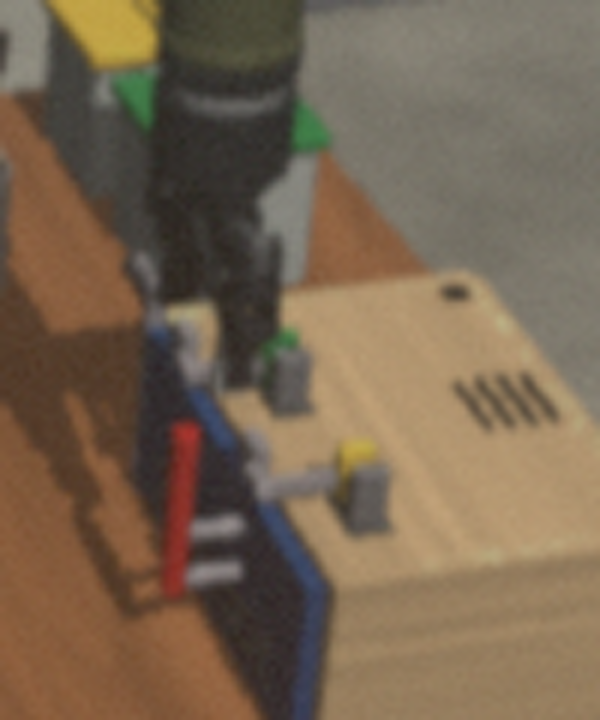

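Both tabs are against their blocks and the post has not moved. I'll centre over the post and descend.

Emit:
play_rows(plan=[[0.01,-0.01,0,0,0,0.3,0.085],[0,0,0.004,0,0,0,0.085],[0,0,0,0,0,0,0.085],[0,0,0.015,0,0,0,0.085],[0,0,0.015,0,0,0,0.085],[0,0,0.01,0,0,0,0.085],[0,0,0,0,0,0,0.085],[0,0,0,0,0,0,0.085]])

```text
time_s: 15.55
eef_pos: [0.5965, 0.035, 0.182]
eef_rot: [0.022, 1.0, -0.003, -0.003]
force: [0.8, -0.2, 0.2]
grip_width: 0.0845
```

Run:
```python
from h import *
st(); plan([(.6011,.0373,.158,87.5)],.085,maxd=.015,maxa=10)
cv2.imwrite('pics/s8.png',vision.capture('side')[:,:,::-1]); crop('pics/s8.png',330,120,430,240,6,'pics/s8c.png')
```

```text
t 15.55 pos [0.5965 0.035  0.182 ]  xang 177.5 yang 87.5 tilt 0.44 | F [ 0.8 -0.2  0.2] M [-0.02 -0.04  0.04] grip 0.0845 j [-0.01  0.4   1.56 -0.01  1.19 -1.53]
2 rows
[-0.0023, 0.0013, 0.012, -0.16, -0.15, 0.0, 0.085]
[-0.0023, 0.0013, 0.012, -0.16, -0.15, 0.0, 0.085]
```

View pics/s8c.png

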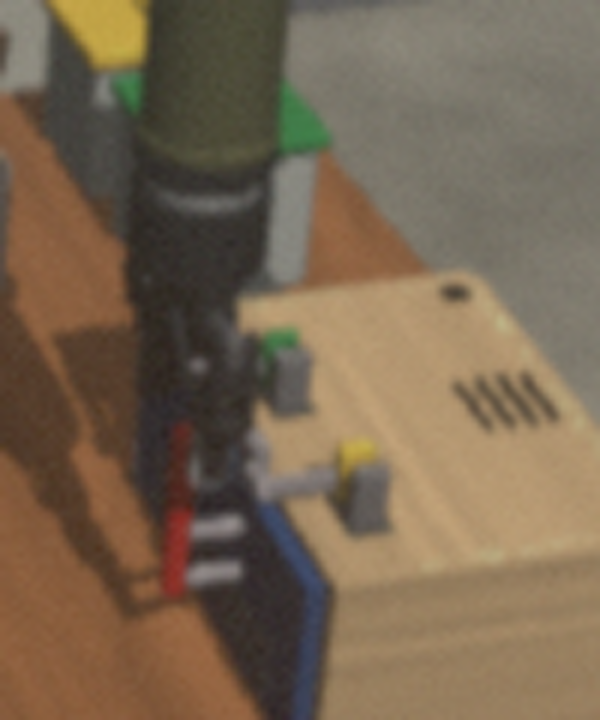

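Emit:
play_rows(plan=[[-0.0035,0.002,0.011,0,0,0,0.085],[0,0,0.011,0,0,0,0.085],[0,0,0,0,0,0,0.06],[0,0,0,0,0,0,0.04],[0,0,0,0,0,0,0.02],[0,0,0,0,0,0,0.005],[0,0,0,0,0,0,0.005],[0,0,0,0,0,0,0.005]])

```text
time_s: 16.6
eef_pos: [0.6011, 0.038, 0.1597]
eef_rot: [0.022, 1.0, -0.001, -0.001]
force: [0.2, 1.6, -1.8]
grip_width: 0.0142
```

Run:
```python
from h import *
st()
cv2.imwrite('pics/s9.png',vision.capture('side')[:,:,::-1]); crop('pics/s9.png',330,120,430,240,6,'pics/s9c.png')
```

```text
t 16.60 pos [0.6011 0.038  0.1597]  xang 177.5 yang 87.5 tilt 0.22 | F [ 0.2  1.6 -1.8] M [ 0.16 -0.01 -0.1 ] grip 0.0142 j [-0.01  0.43  1.57 -0.    1.14 -1.53]
```

View pics/s9c.png

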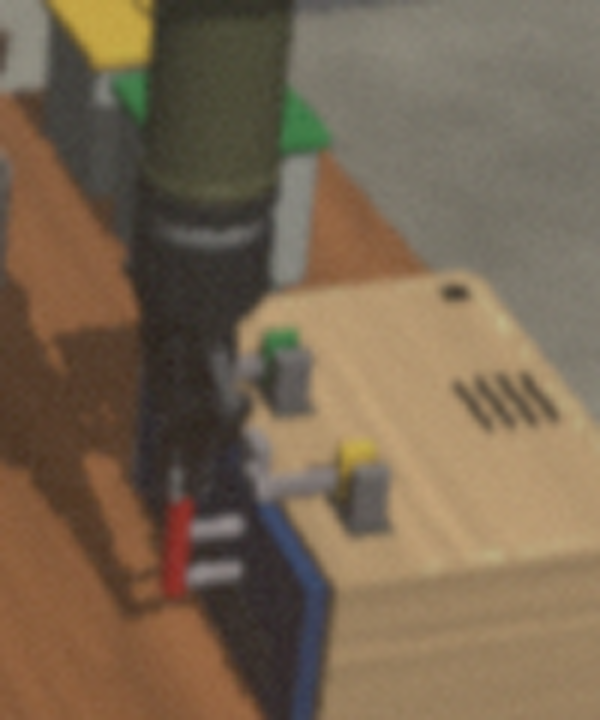

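Post gripped: 14.2 mm reading, in line with the earlier under-reading on a 16 mm bar. I'll swing along the arc about the hinge at (0.654, 0.215), turning the tool with the gate.

Emit:
play_rows(plan=[[0.0155,0.0046,0,0,0,5,0.005],[0.0155,0.0046,0,0,0,5,0.005],[0.0155,0.0046,0,0,0,5,0.005],[0.0155,0.0046,0,0,0,5,0.005],[0.0155,0.0046,0,0,0,5,0.005],[0.0155,0.0046,0,0,0,5,0.005],[0,0,0,0,0,0,0.005],[0,0,0,0,0,0,0.005]])

```text
time_s: 17.65
eef_pos: [0.5188, 0.0885, 0.1598]
eef_rot: [0.286, 0.958, -0.002, 0.001]
force: [0.9, 0.5, -3.3]
grip_width: 0.0146
```

```bash
cat >> h.py <<'E'
def gate(s):
    h=np.array([.654,.2151]); d=s['eef_pos'][:2]-h; yaw=-.044
    a=np.arctan2(d[1],d[0]); a0=np.arctan2(-.18,-.045)+yaw
    th=(a0-a)%(2*np.pi); m=R.from_quat(s['eef_rot']).as_matrix(); tt=np.radians(87.5)-np.arctan2(m[1,1],m[0,1])
    print('gate %.3f tool %.3f r %.4f (0.1855)'%(th,tt,np.linalg.norm(d)))
E
python3 - <<'E'
from h import *
gate(st())
E
```

```text
t 17.65 pos [0.5188 0.0885 0.1598]  xang 146.7 yang 56.7 tilt 0.28 | F [ 0.9  0.5 -3.3] M [ 0.2  -0.02  0.07] grip 0.0146 j [ 0.09  0.34  1.74 -0.01  1.07 -0.9 ]
gate 0.530 tool 0.537 r 0.1852 (0.1855)
```

Emit:
play_rows(plan=[[0.0155,0.0046,0,0,0,5,0.005],[0.0155,0.0046,0,0,0,5,0.005],[0.0155,0.0046,0,0,0,5,0.005],[0.0155,0.0046,0,0,0,5,0.005],[0.0155,0.0046,0,0,0,5,0.005],[0.0155,0.0046,0,0,0,5,0.005],[0.0155,0.0046,0,0,0,5,0.005],[0,0,0,0,0,0,0.005]])

```text
time_s: 18.65
eef_pos: [0.4704, 0.187, 0.1598]
eef_rot: [0.565, 0.825, -0.006, 0.0]
force: [-1.3, 0.1, -2.2]
grip_width: 0.015
```

Run:
```python
from h import *
gate(st())
```

```text
t 18.65 pos [0.4704 0.187  0.1598]  xang 111.2 yang 21.2 tilt 0.67 | F [-1.3  0.1 -2.2] M [ 0.65 -0.1   0.48] grip 0.0150 j [ 0.3   0.31  1.77 -0.01  1.06 -0.07]
gate 1.130 tool 1.157 r 0.1857 (0.1855)
```

Emit:
play_rows(plan=[[0.0155,0.0046,0,0,0,5,0.005],[0.0155,0.0046,0,0,0,5,0.005],[0.0155,0.0046,0,0,0,5,0.005],[0.0155,0.0046,0,0,0,5,0.005],[0.0095,0.0027,0,0,0,3,0.005],[0,0,0,0,0,0,0.005],[0,0,0,0,0,0,0.005],[0,0,0,0,0,0,0.005]])

```text
time_s: 19.65
eef_pos: [0.4724, 0.2552, 0.1597]
eef_rot: [0.719, 0.695, -0.012, 0.0]
force: [-4.5, -0.8, 1.8]
grip_width: 0.0149
```

Run:
```python
from h import *
gate(st())
cv2.imwrite('pics/s10.png',vision.capture('side')[:,:,::-1]); cv2.imwrite('pics/t10.png',vision.capture('top')[:,:,::-1])
crop('pics/s10.png',260,100,460,260,4,'pics/s10c.png'); crop('pics/t10.png',400,140,490,220,7,'pics/t10c.png')
```

```text
t 19.65 pos [0.4724 0.2552 0.1597]  xang 88.0 yang -2.0 tilt 1.43 | F [-4.5 -0.8  1.8] M [ 0.24 -0.23  0.05] grip 0.0149 j [ 0.42  0.36  1.7  -0.01  1.11  0.46]
gate 1.499 tool 1.562 r 0.1859 (0.1855)
```

View pics/s10c.png

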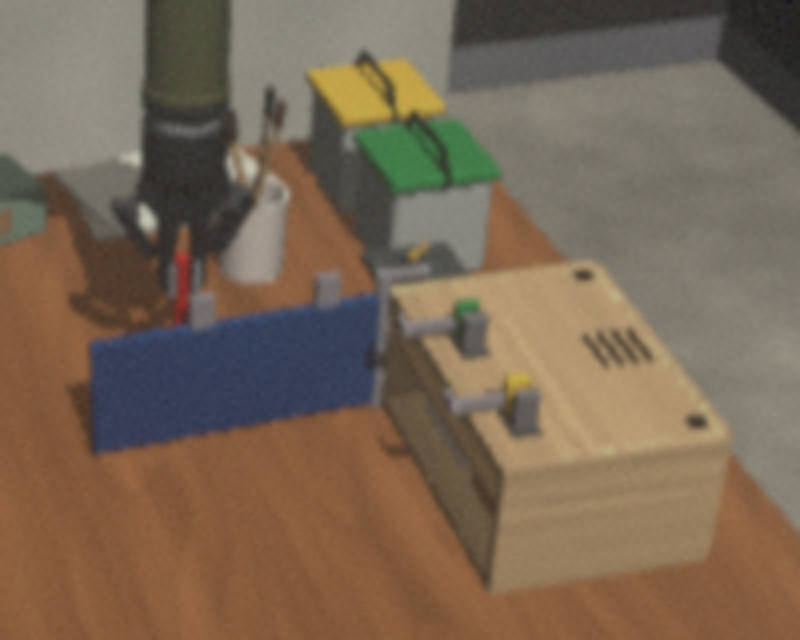

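View pics/t10.png

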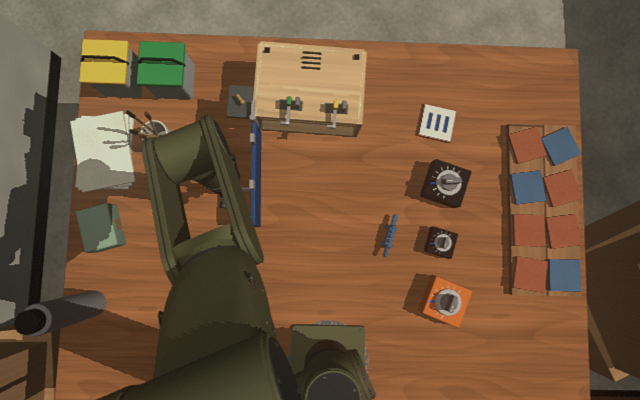

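View pics/t10c.png

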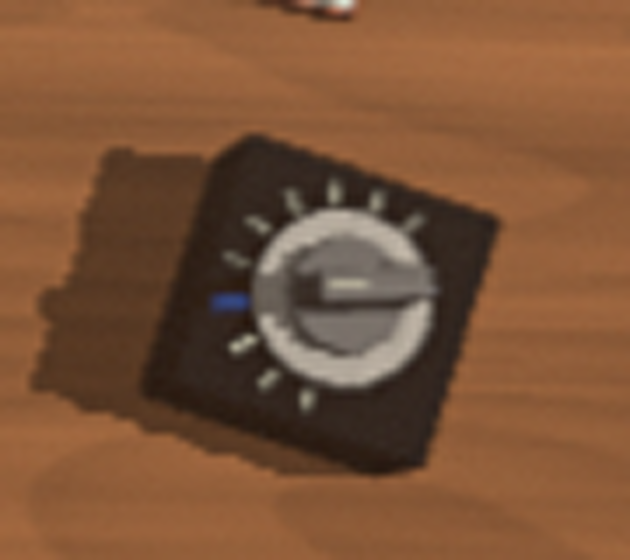

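The side view shows the gate standing square to the box front, with the red post at crop (182,290) in the fingers. Both catches are shut, and the cup, crocodile and tile look unmoved. The dial line still points at the blue mark. The pose has settled, so I'm handing in.

Run:
```python
from h import *
from rig import order
s=st(); gate(s); print(s['joint_velocities'].round(3)); print(order.close_job())
```

```text
t 19.75 pos [0.4725 0.2552 0.1597]  xang 88.0 yang -2.0 tilt 1.42 | F [-4.8 -1.6  0.7] M [ 0.15 -0.16 -0.01] grip 0.0144 j [ 0.42  0.36  1.7  -0.01  1.11  0.46]
gate 1.499 tool 1.562 r 0.1859 (0.1855)
[ 0.001  0.001 -0.002 -0.002 -0.001  0.007]
the job is handed in; nothing more can be done
None
```

I turned the dial on the larger black unit back to its blue mark, then squeezed the yellow catch and after it the green one. I took the red post and swung the gate past its click-stop. The job was handed in at 19.8 s, still gripping the post, and the hand-in gave no verdict.

Last checks:
- **Dial:** about 1.20 rad from the jaw angle. Reading it off the picture gave 1.18–1.28, so the two differ slightly, but both are inside 1.05–1.35.
- **Catches:** both tabs look fully against their blocks. The finger opening read about 32 mm on each squeeze against the nominal 34 mm; the gripper also read 1–2 mm low on the dial bar and the post.
- **Gate:** about 1.50 rad from the TCP position on the arc. The tool's own turn says 1.56 rad, so it slipped about 0.06 rad relative to the post. The arm was still, with the fingers closed on the post at a 14.4 mm reading.
- **Left alone:** the crocodile brush rest, brush cup and tile look unmoved in the last pictures.

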